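Isolate the print-studio warming plate

TASK

The warming plate on this printmaking bench is to be serviced: on the larger of the two grey isolator boxes, turn the black bar handle a quarter turn clockwise, all the way to off, and then swing its steel lockout hasp fully out, by its post, so that it stands square out past the box's edge. Do not swing the hasp before the handle is at off, and do not touch the smaller switch box.

Things in the scene. Friction and masses are not known exactly. Their poses are not given: they have to be found in the camera images.
- isolator: The larger grey isolator box, fixed on the bench: 110 (its x) x 170 (its y) x 70 mm high; origin at the centre of its underside, z up; yaw within 23 degrees of the bench's. On its top: the black bar handle, its upright axis at x 0, y +30 mm, and the steel hasp, its upright pivot at x +40, y -55 mm. It stands at the robot's left or right, the small switch box opposite.
- handle (a joint): Handle angle, rad, clockwise from above: 0 = on, bar along box y; 1.571 = off, at a stop, bar along box x. Starts 0 to 0.2, stays where left, friction 0.12 N m. A disc 60 mm across, top 82 mm above the bench, carries an upright bar centred on the axis, 84 mm long, 14 thick, from 82 to 116 mm above the bench.
- hasp (a joint): Hasp angle, rad, counter-clockwise from above: 0 = stowed, tongue pointing from pivot to box -x; 1.571 = fully out, at a stop, pointing to box -y past the edge. Starts 0 to 0.25, stays where left, friction 0.06 N m. Flat tongue 22 x 85 mm, top 78 mm above the bench; 70 mm from the pivot an upright round post, 16 mm across, from 78 to 110 mm above the bench.
- small_switch: The smaller grey switch box, not to be touched: same materials, same kind of handle and hasp, 80 (its x) x 115 (its y) x 55 mm high, 101 mm to the top of its 50 mm bar handle; origin at the centre of its underside. Fixed on the bench.

How it is judged:
On the way:
1. the larger box's handle is turned to off (value of joint handle above 1.39 rad), for 0.2 s.
At the end, for the whole second after the job is handed in: The larger box's bar handle is at off (within 10 degrees of its stop) and its hasp is swung fully out (within 10 degrees of its stop), both at rest (value of joint each of handle, hasp above 1.39 rad and velocity of joint each of hasp, handle below 0.05 rad/s); the robot touches nothing.
It fails at once if the hasp is swung out (beyond 0.6 rad) while the handle is not at off (below 1.39 rad) (value of joint hasp above 0.6 rad and value of joint handle below 1.39 rad).
It fails at once if the smaller switch box is touched (over 2 N) (contact force between small_switch and the fingers above 2 N or contact force between small_switch and the arm above 2 N).
It also fails if it takes over 53 s, if anything falls off the work surface, if the arm or the gripper's body presses on something with over 40 N, if the wrist force passes 120 N, or if a joint passes its speed limit or range.

ROBOT

A 6-joint arm with a two-finger parallel gripper is mounted at the origin on the work surface. World frame = base frame: x ahead of the robot, y to its left, z up, the work surface at z = 0. Lengths are in m, angles in rad, forces in N, time in s.
With the tool pointing down it reaches from about 0.325 to 0.775 m from the base axis. Payload 5.5 kg.
Tool frame: the origin (TCP) lies on the mounting face of the last link; the fingertips stand 182 mm ahead of it and the grasp point (between the pads) lies 163 mm ahead of it (bot.finger_overhang is the distance from the TCP to the fingertips, in m); z points along the fingers, y is the line along which they close (so a half turn about z gives the same grasp; the last joint's range is limited). The gripper opens to 88 mm and grips with 3 to 60 N. Pads are 20 mm wide; open, the fingers measure 115 mm over their backs; the gripper's body (75 mm by 178 mm) begins 61 mm behind the grasp point.
Start: joints at [1.218, 0.091, 1.231, -0, 1.82, -0.057], TCP at [0.175, 0.574, 0.405] pointing down, gripper open.
Joint ranges: [-2.87, 2.87], [-0.86, 2.18], [0.17, 2.46], [-1.51, 4.65], [0.06, 2.69], [-2.65, 2.65]. Speed limits (rad/s): [2.57, 2.57, 3.01, 3.14, 3.14, 3.14].

INTERFACE

Orientations are given as a unit quaternion [w, x, y, z].
In Python, from workcell import get_state, snapshot, bot, masks_of, spot_point gives the robot as it stands.
- The arm moves only by the tool play_rows, never from a script. Its argument "steps" is a list of rows, each a list of 7 numbers: the shift along the tool's x, y, z in mm, then the turn, a rotation vector about the tool's x, y, z in degrees, then the finger opening in mm, from 0 to 87.8. In form: [[x, y, z, ax, ay, az, jaw], ...]. A call has 1 to 12 rows; each row shifts and turns the commanded pose from where the row before left it, along the tool's axes as they then stand; what a row does not reach is not made up. A row lasts 1/12 s, in which the tool goes at most 41.7 mm and 7.16 degrees, less where a joint would pass 70% of its speed; a pose out of reach is approached as far as the arm can. A call is refused whole if a number of a shift passes 41.7 or a number of a turn 7.16, either way. A call with a gripper value outside its range is refused whole. The fingers move at their own pace and stop on an object; "newtons" is the grip in N (left out, the last holds). Time passes only in rows, so rows that do not move let the fingers close. It gives the time, the measured TCP pose, the force, the opening and the grip force at its end, in the units of the state.
- get_state(): the state, without advancing time (a new reading comes with each control period).
- snapshot(name): name is "scene" or "top"; returns a dict with "image" (400x640x3 uint8, blue, green, red), "range_z" (400x640 float32, m along the optical axis (not along the pixel's ray), 0 where there is no reading), "fx", "fy", "cx", "cy" (pixels), "extrinsics" (4x4, takes a point from camera to world coordinates). Camera axes: x right, y down, z forward; pixel columns grow to the right and rows downward; lengths in m; the calibration is good to about 2 mm. A picture is of the moment at which its call begins.
- bot.sign_off(): hands the job in; it is judged then, once.
Trained networks look in the newest picture that a camera, given by its name, has taken for a name from the list of things; names that differ only in an ending like _2 or _b are one class to them, and where a whole thing is asked for, a point or a joint stands for the part that bears it (a point fixed in the world has none). Each returns a list of dicts, best first, with "conf" (0 to 1); they miss things now and then, are a little off and sometimes report something else, mostly with a low value. They report only what shows in the picture. A call takes as long as a camera call.
- masks_of(camera, target): "mask" (400x640 bool, what is visible of it) and "location" ([column, row] in pixels, amid what is visible of it).
- spot_point(camera, target): "location" ([column, row] in pixels: a listed point, or the origin of a listed thing).
The state is a dict: "t": time; "joint_positions": joint angles; "qvel": joint speeds; "joint_efforts": joint torques, N m; "ee_pos": TCP position; "tool_rot": TCP orientation; "force": force on the tool from outside, world axes, zero at the start; "ft_torque": the same for the moment, N m; "opening": finger opening in m; "grip_force": force on a finger pad.
Only numpy, scipy, OpenCV 4.12 (cv2) and the standard library are available. Lean on these libraries where they do the work, as an engineer would, in place of code of your own. Each camera call takes 0.05 s, during which the arm holds its last target. There are 200 camera calls.

## Working session

There is one attempt and no reset: what is moved stays moved. The work goes in short steps, Python scripts to look and compute and a tool call to move; the robot and the scene stay as the last step left them, time stands still between calls to the robot, and variables do not carry over. Pictures are saved under pics/ and viewed, at most 10 in all, crops included, and the job is handed in when it is done.

Besides the shell and the picture viewer there is one more tool, called by a JSON object that holds its "name" and its "arguments", one argument or row to a line. play_rows: Moves the arm, as the interface text tells. Its arguments: {"type":"object","properties":{"steps":{"type":"array"},"newtons":{"type":"number"}},"required":["steps"]}

```bash
mkdir -p pics; cat > h.py <<'E'
import numpy as np, cv2
from workcell import get_state, snapshot, bot, masks_of, spot_point
def world(s, uv, d):
    p=np.array([(uv[0]-s['cx'])/s['fx']*d,(uv[1]-s['cy'])/s['fy']*d,d,1]); return (s['extrinsics']@p)[:3]
def cloud(s):
    v,u=np.mgrid[:400,:640]; d=s['range_z']
    p=np.stack([(u-s['cx'])/s['fx']*d,(v-s['cy'])/s['fy']*d,d,np.ones_like(d)],-1)@s['extrinsics'].T
    p=p[...,:3]; p[d<=0]=np.nan; return p
E
python3 - <<'E'
from h import *
for c in ('top','scene'):
    s=snapshot(c); cv2.imwrite(f'pics/{c}0.png',s['image']); P=cloud(s)
    print(c,s['extrinsics'][:3,3].round(3))
    for t in ('isolator','small_switch','handle','hasp'):
        for m in masks_of(c,t)[:2]:
            q=P[m['mask']]; q=q[~np.isnan(q[:,0])]
            print(t,round(m['conf'],2),m['location'],m['mask'].sum(),np.median(q,0).round(3) if len(q) else '')
        for m in spot_point(c,t)[:2]: print('  pt',t,round(m['conf'],2),m['location'])
print(get_state())
E
```

```text
top [ 0.49  -0.032  0.785]
isolator 0.86 [398.6, 233.5] 5879 [ 0.469 -0.175  0.07 ]
  pt isolator 0.64 [398.2, 231.8]
  pt small_switch 0.72 [211.0, 224.2]
handle 0.73 [386.9, 235.2] 1095 [ 0.47  -0.153  0.084]Traceback (most recent call last):
  File "<stdin>", line 9, in <module>
ValueError: it knows: isolator, small_switch
```

View pics/top0.png

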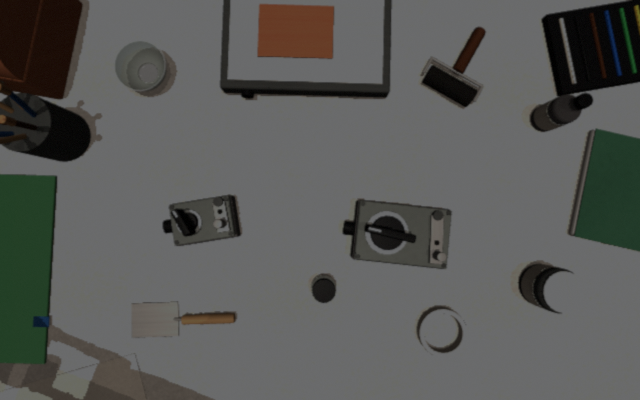

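The top view shows the isolator at about (400,233), with its handle at (387,233), its hasp pivot at (437,215) and its post at (437,257). The small switch is at (205,220). Next I fit the geometry from depth.

```bash
python3 - <<'E'
from h import *
s=snapshot('top'); P=cloud(s)
print(s['fx'],s['extrinsics'].round(3).tolist())
R=P[180:290,335:470].reshape(-1,3); R=R[~np.isnan(R[:,0])]
def sel(a,b): return R[(R[:,2]>a)&(R[:,2]<b)]
t=sel(.06,.125); 
m=masks_of('top','isolator')[0]['mask']; q=P[m]; q=q[(q[:,2]>.06)&(q[:,2]<.079)]
(c,sz,a)=cv2.minAreaRect(q[:,:2].astype(np.float32)*1000); print('top rect',c,sz,a)
h=sel(.1,.125); print(len(h))
b=h[h[:,1]>-.2]; 
(c,sz,a)=cv2.minAreaRect(b[:,:2].astype(np.float32)*1000); print('bar',c,sz,a,b[:,2].max())
p=h[h[:,1]<-.205]; print('post',len(p),p.mean(0) if len(p) else '',p.min(0),p.max(0))
st=get_state(); print(st['t'],st['ee_pos'],st['tool_rot'],st['joint_positions'])
cv2.imwrite('pics/c.png',cv2.convertScaleAbs(cv2.resize(s['image'][180:290,330:470],None,fx=5,fy=5,interpolation=cv2.INTER_CUBIC),alpha=1.6))
s=snapshot('scene'); cv2.imwrite('pics/scene.png',s['image'])
E
```

```text
400.762830314737 [[0.028, -0.998, 0.047, 0.49], [-1.0, -0.029, -0.002, -0.032], [0.003, -0.047, -0.999, 0.785], [0.0, 0.0, 0.0, 1.0]]
top rect (467.0441589355469, -183.66799926757812) (166.24942016601562, 106.0951919555664) 85.41209411621094
507
bar (469.3777770996094, -153.87567138671875) (84.04353332519531, 14.024571418762207) 78.21174621582031 0.12082074522227826
post 82 [ 0.43300818 -0.23880587  0.10944843] [ 0.42474845 -0.24691802  0.10011545] [ 0.4397915  -0.23233936  0.11274357]
0.4 [0.17489237 0.5739607  0.40447718] [-3.84566683e-05  1.47333264e-01  9.89086896e-01 -1.42390567e-04] [ 1.21832229e+00  9.11982410e-02  1.23086842e+00  1.80031571e-05
  1.81982046e+00 -5.67264674e-02]
```

View pics/c.png

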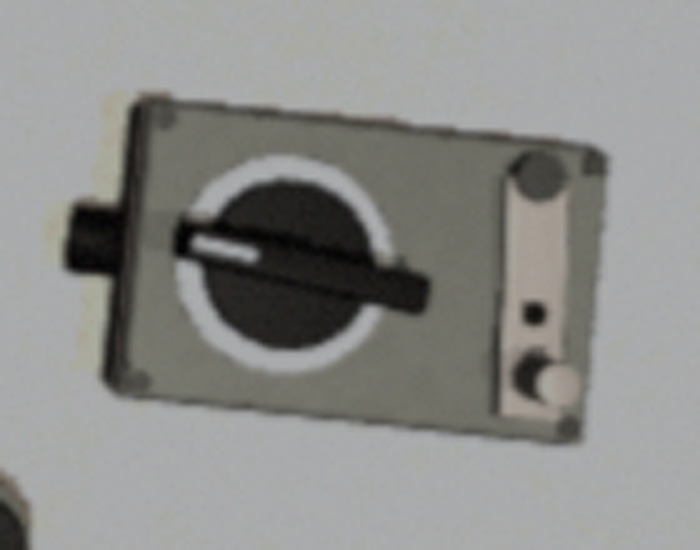

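View pics/scene.png

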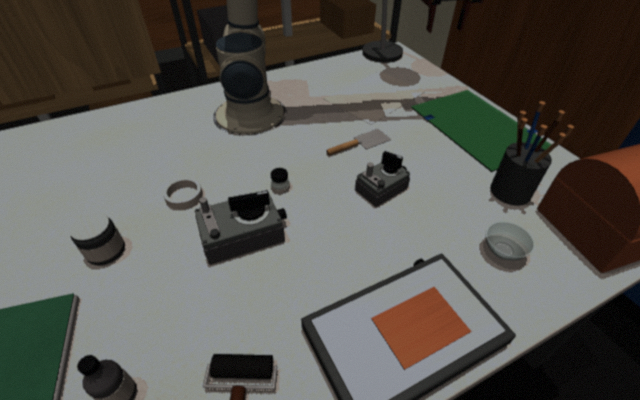

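The box is at (467,-184) with yaw -4.6°. The handle axis is at (469,-154) with the bar at 78.2°. The post is at (433,-239) and the pivot at (502,-242). I'll move over the handle.

{"name": "play_rows", "arguments": {
  "steps": [
    [-24.7,-30.5,0,0,0,0,60],
    [-24.7,-30.5,0,0,0,0,60],
    [-24.7,-30.5,0,0,0,0,60],
    [-24.7,-30.5,0,0,0,0,60],
    [-24.7,-30.5,0,0,0,0,60],
    [-24.7,-30.5,0,0,0,0,60],
    [-24.7,-30.5,0,0,0,0,60],
    [-24.7,-30.5,0,0,0,0,60],
    [-24.7,-30.5,0,0,0,0,60],
    [-24.7,-30.5,0,0,0,0,60],
    [-24.7,-30.5,0,0,0,0,60],
    [-24.7,-30.5,0,0,0,0,60]
  ],
  "newtons": 35
}}

```text
t: 1.45
ee_pos: [0.3517, 0.1356, 0.405]
tool_rot: [0.001, 0.147, 0.989, 0.0]
force: [1.6, 0.3, 0.6]
opening: 0.0598
grip_force: 0.0
```

{"name": "play_rows", "arguments": {
  "steps": [
    [-24.7,-30.5,0,0,0,0,60],
    [-24.7,-30.5,0,0,0,0,60],
    [-24.7,-30.5,0,0,0,0,60],
    [-24.7,-30.5,0,0,0,0,60],
    [-24.7,-30.5,0,0,0,0,60],
    [-24.7,-30.5,0,0,0,0,60],
    [-24.7,-30.5,0,0,0,0,60],
    [-24.7,-30.5,0,0,0,0,60]
  ]
}}

```text
t: 2.12
ee_pos: [0.4698, -0.1557, 0.4049]
tool_rot: [0.0, 0.148, 0.989, -0.0]
force: [0.7, 1.5, 0.1]
opening: 0.06
grip_force: 0.0
```

{"name": "play_rows", "arguments": {
  "steps": [
    [0,0,0,0,0,7.07,60],
    [0,0,0,0,0,7.07,60],
    [0,0,0,0,0,7.07,60],
    [0,0,0,0,0,7.07,60],
    [0,0,0,0,0,7.07,60],
    [0,0,0,0,0,7.07,60],
    [0,0,0,0,0,7.07,60],
    [0,0,0,0,0,7.07,60],
    [0,0,0,0,0,7.07,60],
    [0,0,0,0,0,7.07,60],
    [0,0,0,0,0,7.07,60],
    [0,0,0,0,0,7.07,60]
  ]
}}

```text
t: 3.12
ee_pos: [0.4696, -0.1535, 0.4047]
tool_rot: [0.0, 0.778, 0.628, 0.0]
force: [-0.1, 0.9, -0.5]
opening: 0.0598
grip_force: 0.0
```

```bash
cat > go.py <<'E'
# usage: go.py x y z yaw(of tool y, deg; mod 360)  -> shift in tool axes mm, turn deg
import sys
from h import *
from scipy.spatial.transform import Rotation as Ro
st=get_state(); q=st['tool_rot']; R=Ro.from_quat(np.r_[q[1:],q[0]]).as_matrix()
x,y,z,w=map(float,sys.argv[1:])
print('t',round(st['t'],2),'pos',(st['ee_pos']*1000 if hasattr(st['ee_pos'],'shape') else st['ee_pos']).round(1),'yaw',np.degrees(np.arctan2(R[1,1],R[0,1])).round(1),'F',np.round(st['force'],1),'tz',R[:,2].round(4))
d=np.array([x,y,z])-np.array(st['ee_pos'])*1000
print('tool shift',(R.T@d).round(1),'turn z',(np.degrees(np.arctan2(R[1,1],R[0,1]))-w+180)%360-180)
E
python3 go.py 469.4 -153.9 268 -11.8
```

```text
t 3.12 pos [ 469.6 -153.5  404.7] yaw -12.1 F [-0.1  0.9 -0.5] tz [ 2.e-04 -1.e-04 -1.e+00]
tool shift [-4.000e-01 -1.000e-01  1.367e+02] turn z -0.33657298314537343
```

{"name": "play_rows", "arguments": {
  "steps": [
    [0,0,25,0,0,0,60],
    [0,0,25,0,0,0,60],
    [0,0,25,0,0,0,60],
    [0,0,25,0,0,0,60],
    [0,0,20,0,0,0,60],
    [0,0,16,0,0,0,60],
    [0,0,0,0,0,0,60],
    [0,0,0,0,0,0,30]
  ]
}}

```text
t: 3.78
ee_pos: [0.4695, -0.1535, 0.2685]
tool_rot: [-0.001, 0.776, 0.631, -0.0]
force: [0.7, 0.2, 0.1]
opening: 0.0561
grip_force: 0.0
```

{"name": "play_rows", "arguments": {
  "steps": [
    [0,0,0,0,0,0,5],
    [0,0,0,0,0,0,5],
    [0,0,0,0,0,0,5],
    [0,0,0,0,0,0,5],
    [0,0,0,0,0,0,5],
    [0,0,0,0,0,0,5]
  ]
}}

```text
t: 4.28
ee_pos: [0.4697, -0.1536, 0.2689]
tool_rot: [0.0, 0.776, 0.631, 0.0]
force: [-0.6, 0.7, -1.1]
opening: 0.0169
grip_force: 0.0
```

{"name": "play_rows", "arguments": {
  "steps": [
    [0,0,0,0,0,0,5],
    [0,0,0,0,0,0,5],
    [0,0,0,0,0,0,5],
    [0,0,0,0,0,0,5]
  ]
}}

```text
t: 4.62
ee_pos: [0.4694, -0.1535, 0.2689]
tool_rot: [-0.0, 0.776, 0.631, -0.0]
force: [-5.2, 0.8, 4.5]
opening: 0.0139
grip_force: 35.0
```

{"name": "play_rows", "arguments": {
  "steps": [
    [0,0,0,0,0,6,5],
    [0,0,0,0,0,6,5],
    [0,0,0,0,0,6,5],
    [0,0,0,0,0,6,5],
    [0,0,0,0,0,6,5],
    [0,0,0,0,0,6,5],
    [0,0,0,0,0,6,5]
  ]
}}

```text
t: 5.2
ee_pos: [0.4697, -0.1537, 0.2689]
tool_rot: [0.0, 0.951, 0.308, 0.0]
force: [-2.0, -0.6, 3.8]
opening: 0.0139
grip_force: 35.0
```

{"name": "play_rows", "arguments": {
  "steps": [
    [0,0,0,0,0,6,5],
    [0,0,0,0,0,6,5],
    [0,0,0,0,0,6,5],
    [0,0,0,0,0,6,5],
    [0,0,0,0,0,6,5],
    [0,0,0,0,0,6,5],
    [0,0,0,0,0,4,5],
    [0,0,0,0,0,2,5],
    [0,0,0,0,0,0,5],
    [0,0,0,0,0,0,5]
  ]
}}

```text
t: 6.03
ee_pos: [0.4698, -0.1541, 0.2689]
tool_rot: [0.001, 0.999, -0.05, 0.0]
force: [-2.0, -4.6, 0.8]
opening: 0.014
grip_force: 35.2
```

```bash
python3 go.py 469.4 -153.9 268 -94.6; python3 -c "
from h import *
print(get_state()['ft_torque'])"
```

```text
t 6.03 pos [ 469.8 -154.1  268.9] yaw -95.7 F [-2.  -4.6  0.8] tz [ 9.0e-04 -1.9e-03 -1.0e+00]
tool shift [-0.4 -0.1  0.9] turn z -1.0978030881195195
[-0.84475243  0.39327148  0.68410279]
```

The handle is against its stop. I'll release it and rise.

{"name": "play_rows", "arguments": {
  "steps": [
    [0,0,0,0,0,-1,45],
    [0,0,0,0,0,0,45],
    [0,0,0,0,0,0,45],
    [0,0,0,0,0,0,45],
    [0,0,0,0,0,0,45],
    [0,0,-10,0,0,0,45],
    [0,0,-25,0,0,0,45],
    [0,0,-20,0,0,0,45],
    [0,0,0,0,0,0,45]
  ],
  "newtons": 15
}}

```text
t: 6.78
ee_pos: [0.4702, -0.1537, 0.3292]
tool_rot: [0.001, 0.999, -0.042, 0.004]
force: [-0.2, 0.7, 0.9]
opening: 0.045
grip_force: 0.0
```

```bash
python3 go.py 433 -238.8 330 -92.4
```

```text
t 6.78 pos [ 470.2 -153.7  329.2] yaw -94.8 F [-0.2  0.7  0.9] tz [ 0.0074 -0.0028 -1.    ]
tool shift [-30.   87.9  -0.8] turn z -2.3827903409025453
```

{"name": "play_rows", "arguments": {
  "steps": [
    [-10,29.3,0,0,0,0,45],
    [-10,29.3,0,0,0,0,45],
    [-10,29.3,0,0,0,0,45],
    [0,0,0,0,0,-2.4,45],
    [0,0,0,0,0,0,45],
    [0,0,0,0,0,0,45]
  ]
}}

```text
t: 7.28
ee_pos: [0.4323, -0.2387, 0.3235]
tool_rot: [-0.0, 1.0, -0.022, -0.0]
force: [0.2, -0.2, 0.0]
opening: 0.0454
grip_force: 0.0
```

```bash
python3 go.py 433 -238.8 265 -92.4; python3 - <<'E'
from h import *
s=snapshot('top'); P=cloud(s)
cv2.imwrite('pics/a.png',cv2.convertScaleAbs(cv2.resize(s['image'][160:310,320:500],None,fx=4,fy=4),alpha=1.6))
E
```

```text
t 7.28 pos [ 432.3 -238.7  323.5] yaw -92.5 F [ 0.2 -0.2  0. ] tz [-0.e+00  5.e-04 -1.e+00]
tool shift [ 0.7  0.1 58.5] turn z -0.07853801296181473
```

View pics/a.png

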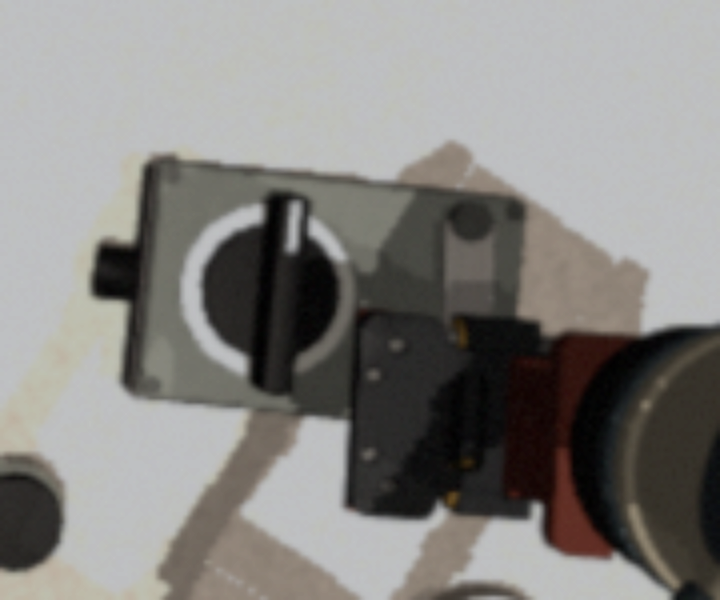

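The handle bar is now along box x, so it is at off. The gripper sits over the post, so I'll descend and grip it.

{"name": "play_rows", "arguments": {
  "steps": [
    [0.5,0,20,0,0,0,45],
    [0,0,20,0,0,0,45],
    [0,0,18,0,0,0,45],
    [0,0,0,0,0,0,5],
    [0,0,0,0,0,0,5],
    [0,0,0,0,0,0,5],
    [0,0,0,0,0,0,5],
    [0,0,0,0,0,0,5],
    [0,0,0,0,0,0,5],
    [0,0,0,0,0,0,5]
  ]
}}

```text
t: 8.17
ee_pos: [0.4332, -0.2388, 0.2672]
tool_rot: [0.001, 1.0, -0.021, 0.001]
force: [0.5, 1.2, 5.7]
opening: 0.0156
grip_force: 15.0
```

{"name": "play_rows", "arguments": {
  "steps": [
    [0.27,6.07,0,0,0,-5,5],
    [0.27,6.07,0,0,0,-5,5],
    [0.27,6.07,0,0,0,-5,5],
    [0.27,6.07,0,0,0,-5,5],
    [0.27,6.07,0,0,0,-5,5],
    [0.27,6.07,0,0,0,-5,5],
    [0.27,6.07,0,0,0,-5,5],
    [0.27,6.07,0,0,0,-5,5],
    [0.27,6.07,0,0,0,-5,5]
  ]
}}

```text
t: 8.92
ee_pos: [0.4516, -0.289, 0.2672]
tool_rot: [0.001, 0.931, 0.365, 0.001]
force: [-0.0, 1.4, 5.3]
opening: 0.0155
grip_force: 15.0
```

{"name": "play_rows", "arguments": {
  "steps": [
    [0.27,6.07,0,0,0,-5,5],
    [0.27,6.07,0,0,0,-5,5],
    [0.27,6.07,0,0,0,-5,5],
    [0.27,6.07,0,0,0,-5,5],
    [0.27,6.07,0,0,0,-5,5],
    [0.27,6.07,0,0,0,-5,5],
    [0.27,6.07,0,0,0,-5,5],
    [0.27,6.07,0,0,0,-5,5],
    [0.2,4,0,0,0,-3,5],
    [0,0,0,0,0,0,5],
    [0,0,0,0,0,0,5]
  ]
}}

```text
t: 9.83
ee_pos: [0.497, -0.3108, 0.2671]
tool_rot: [-0.001, 0.734, 0.68, -0.001]
force: [-7.0, 2.3, 8.8]
opening: 0.0156
grip_force: 15.0
```

```bash
python3 go.py 496.9 -311.3 265 -4.6
```

```text
t 9.83 pos [ 497.  -310.8  267.1] yaw -4.4 F [-7.   2.3  8.8] tz [-2.4e-03  6.0e-04 -1.0e+00]
tool shift [-0.5 -0.   2.1] turn z 0.21141401689328632
```

The hasp is at its stop. I'll release it, rise and check.

{"name": "play_rows", "arguments": {
  "steps": [
    [0,0,0,0,0,0,40],
    [0,0,0,0,0,0,40],
    [0,0,0,0,0,0,40],
    [0,0,0,0,0,0,40],
    [0,0,0,0,0,0,40],
    [0,0,-15,0,0,0,40],
    [0,0,-30,0,0,0,40],
    [0,0,-40,0,0,0,40],
    [0,0,-40,0,0,0,40],
    [0,0,0,0,0,0,40]
  ]
}}

```text
t: 10.67
ee_pos: [0.4976, -0.3108, 0.4007]
tool_rot: [0.007, 0.734, 0.68, 0.001]
force: [1.2, 0.5, 2.5]
opening: 0.0402
grip_force: 0.0
```

{"name": "play_rows", "arguments": {
  "steps": [
    [0,35,0,0,0,0,40],
    [0,35,0,0,0,0,40],
    [0,35,0,0,0,0,40],
    [0,35,0,0,0,0,40],
    [0,0,0,0,0,0,40],
    [0,0,0,0,0,0,40]
  ]
}}

```text
t: 11.17
ee_pos: [0.639, -0.3217, 0.3862]
tool_rot: [-0.003, 0.733, 0.68, -0.001]
force: [-0.3, -0.6, -0.2]
opening: 0.0399
grip_force: 0.0
```

```bash
python3 - <<'E'
from h import *
s=snapshot('top'); P=cloud(s)
cv2.imwrite('pics/e.png',cv2.convertScaleAbs(cv2.resize(s['image'][160:310,320:520],None,fx=4,fy=4),alpha=1.6))
R=P[180:290,335:520].reshape(-1,3); R=R[(R[:,2]>.1)&(R[:,2]<.125)]
b=R[(R[:,1]>-.2)]; print('bar',cv2.minAreaRect(b[:,:2].astype(np.float32)*1000))
p=R[(R[:,1]<-.22)&(R[:,1]>-.33)]; print('post',len(p),p.mean(0)); print(get_state()['force'])
E
```

```text
bar ((469.4657897949219, -153.79112243652344), (14.525825500488281, 83.6361083984375), 85.87762451171875)
post 88 [ 0.49706474 -0.31001539  0.10918232]
[ 0.0034082  -0.27407838  0.07454946]
```

View pics/e.png

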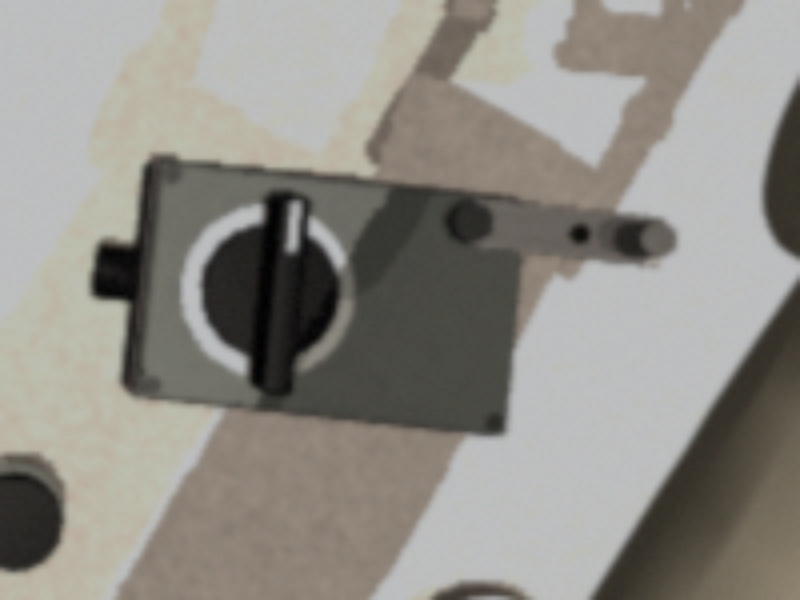

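The picture shows the bar along box x (-4.1°) and the hasp square out past the edge. The post is at (655,240) in the crop, and the arm is clear.

```bash
python3 -c "
from h import *
print(bot.sign_off())"
```

```text
the job is handed in; nothing more can be done
None
```

The larger isolator's handle is turned to off and its hasp is swung fully out, both at their stops in the last picture; the smaller switch box was not touched, and the job was handed in about 11 s into the 53 s limit.

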